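# Seat the check weight in the packing scale's V-cradle

## Task

For the daily check of the packing scale, lift the brass check weight from its blue rest and lay it in the V-cradle on the scale, then slide it along the V until it is fully home against the end stop, lying on both flanks, and push it steadily against the stop for one to two seconds with about 12 N before letting it go. The load cell is delicate: never press the weight against the stop with more than 16 N, set it down softly, don't lean the gripper on the scale, and leave the trays, the jar and the small weight alone.

Things in the scene. Friction and masses are not known exactly. Their poses are not given: they have to be found in the camera images.
- weight_center (a point): Centre (axis, half-way along) of the check weight: a solid brass cylinder 40 mm in diameter and 80 mm long, 750 g, lying on its side, loose; two thin dark rings near its ends. Its x axis runs along the cylinder, both ends alike. To be gripped across its diameter from above; fingers may reach 19 mm below its axis both on the rest and in the cradle.
- weight: The check weight itself; its origin is the same centre point, its x axis along the cylinder.
- rest: Fixed blue plastic rest on the table holding the weight at the start: 100 x 70 mm base plate 8 mm thick, with a V 60 mm long along its x axis that carries the middle of the weight (axis 44 mm above the table). Origin at the underside centre.
- scale: Fixed packing scale, cream housing 200 x 240 mm (x, y), steel pan whose top is 90 mm above the table; the aluminium V-cradle, the stop bracket and the stop screw stand on the pan and belong to it. Origin at the underside centre; x points along the V to the stop, away from the robot.
- cradle (a point): On the line where the weight's axis lies when it rests in the V (136 mm above the table). x runs along the V to the stop, z up. The V goes from 85 mm behind this point (open end) to 82 mm ahead (stop bracket). Its two sheet flanks slope 35 degrees, end 15 mm below the axis and are 32 mm wide in all, so fingers pass outside them while gripping the weight.
- flank_left: Left (+y of the cradle) sheet flank of the V, 167 mm long; has the scale's origin and axes.
- flank_right: Right (-y of the cradle) sheet flank of the V, 167 mm long; has the scale's origin and axes.
- stop: End stop at the far end of the V: blue upright bracket 10 mm thick, 44 mm wide, top 20 mm above the weight's axis, carrying on that axis an adjustable dark steel screw, 18 mm diameter, with a red spring pin, 7 mm diameter, standing 3 mm out of its face. Has the scale's origin and axes.
- stop_bracket (a point): Centre of the bracket's front face, 82 mm ahead of cradle. The screw face stands 10 to 46 mm in front (-x) of it, set differently each time and NOT reported: find it by feel. The pin yields at about 1 N; fully home means the pin is pushed in and the weight's end bears on the rigid screw face. The pin cannot push the released weight back; sliding the weight along the V takes about 2 to 6 N (more if pressed down).
- trays: Bystander: loose stack of white foam trays, 112 x 167 mm, 50 mm high. Origin at the underside centre.
- jar: Bystander: loose amber jar with red cap, 64 mm diameter, 90 mm high. Origin at the underside centre.
- small_weight: Bystander: loose small steel weight with a knob, 28 mm diameter, 46 mm high. Origin at the underside centre.
Mind the look-alikes: they are no part of the job. What is meant by the weight is not green, orange or red, and is the smaller of those in its own colour.

How it is judged:
On the way, in this order (a step that is already met when the one before it is completed fails the run):
1. the weight lies in the V-cradle on both flanks (contact force between weight and flank_left above 0.4 N and contact force between weight and flank_right above 0.4 N and y of weight_center in the frame of cradle between -0.003 and 0.003 m and z of weight_center in the frame of cradle between -0.003 and 0.003 m and angle between the x axis of weight_center and the x axis of cradle, either way round below 0.06 rad), for 0.3 s.
2. lying on both flanks, the weight is pressed against the end stop with 3 to 16 N for 0.8 s (all of step 1 and contact force between weight and stop between 3 and 16 N), for 0.8 s.
At the end, for the whole second after the job is handed in: The weight lies released and at rest in the V: both flanks carry it (over 0.4 N each), its axis within 3 mm and 0.06 rad of the cradle's line, and its end still against the stop, holding the spring pin pressed in (over 0.4 N on the stop, i.e. within about 2 mm of the screw face) (all of step 1 and contact force between weight and stop above 0.4 N and linear speed of weight below 0.01 m/s); the robot touches nothing.
It fails at once if the weight is pressed against the stop with more than 16 N (contact force between weight and stop above 16 N).
It fails at once if the weight is bumped or pressed down on a flank with more than 25 N (contact force between weight and flank_left above 25 N or contact force between weight and flank_right above 25 N).
It fails at once if the robot leans on the scale or its cradle with more than 15 N (contact force between any of the fingers, the arm and scale above 15 N).
It fails at once if a bystander is moved more than 15 mm (distance of any of trays, jar, small_weight from where it was at the start of the episode above 0.015 m).
It also fails if it takes over 67 s, if anything falls off the work surface, if the arm or the gripper's body presses on something with over 40 N, if the wrist force passes 120 N, or if a joint passes its speed limit or range.

## Robot

A 6-joint arm with a two-finger parallel gripper is mounted at the origin on the work surface. World frame = base frame: x ahead of the robot, y to its left, z up, the work surface at z = 0. Lengths are in m, angles in rad, forces in N, time in s.
With the tool pointing down it reaches from about 0.375 to 0.825 m from the base axis. Payload 5.5 kg.
Tool frame: the origin (TCP) lies midway between the tips of the shut fingers; the grasp point (between the pads) lies 19 mm behind it; z points along the fingers, y is the line along which they close (so a half turn about z gives the same grasp; the last joint's range is limited). The gripper opens to 85 mm and grips with 20 to 120 N. Pads are 22 mm wide; open, the fingers measure 114 mm over their backs; the gripper's body (76 mm by 85 mm) begins 54 mm behind the grasp point. The pads swing forward as they close: fully open they stand 13 mm farther back than shut.
Start: joints at [-1.119, 0.314, -0.047, 1.21, 0, 1.571], TCP at [0.262, -0.54, 0.231] pointing down, gripper open.
Joint ranges: [-2.67, 2.67], [-0.69, 1.73], [-1.03, 1.25], [-2.08, 2.16], [-1.42, 1.45], [-3.14, 3.14]. Speed limits (rad/s): [2.39, 2.39, 3.01, 3.14, 3.14, 3.14].

## Interface

Orientations are given as a unit quaternion [w, x, y, z].
In Python, from station import robot gives the robot as it stands. The module is installed in compiled form; this text tells all that it offers.
- The arm moves only by the tool servo_tool, never from a script. Its arguments are lists of equal length, an entry for each row: "delta_pos": the shift along the tool's x, y, z as a fraction of full scale, a list of three; "rotation": the turn, a rotation vector about the tool's x, y, z as a fraction of full scale, a list of three; "fingers": the opening, from 0 (shut) to 1 (fully open). In form: {"delta_pos": [[x, y, z], ...], "rotation": [[ax, ay, az], ...], "fingers": [fingers, ...]}. A call has 1 to 8 rows; each row is the pose to reach, as a shift and turn from the pose commanded when the call began, along the tool's axes at that moment, turning the shorter way round; what a row does not reach only later rows make up. Full scale, the value 1, is 10 cm for a shift and 360 degrees for a turn. A row lasts 1/10 s, in which the tool goes at most 50 mm and 8.59 degrees, less where a joint would pass 70% of its speed; a pose out of reach is approached as far as the arm can. A call with a number of a shift or a turn outside -1 to 1 is refused whole. A call with a gripper value outside its range is refused whole. The fingers move at their own pace and stop on an object; the grip force is fixed at half the most. Time passes only in rows, so rows that repeat a pose let the fingers close. It gives the time, the measured TCP pose, the force, the opening and the grip force at its end, in the units of the state.
- robot.get_state(): the state, without advancing time (a new reading comes with each control period).
- robot.read_camera(name): name is "scene" or "top" or "wrist"; returns the picture (384x512x3 uint8, red, green, blue); there is no depth.
- robot.get_calibration(name): a dict with "camera_matrix" (3x3 intrinsics, pixels), "k1" (the pictures are not rectified: a ray, as slopes to the right and down, at radius r is drawn at 1 + k1 r^2 times it, then the intrinsics apply), "R" (3x3) and "t" (3): a world point X has camera coordinates R X + t. Camera axes: x right, y down, z forward; pixel columns grow to the right and rows downward; lengths in m; the calibration is good to about 2 mm. A picture is of the moment at which its call begins: read the wrist's pose just before it. get_calibration takes no time and is no camera call; for the wrist camera it gives the pose at the moment of the call.
- robot.finish_job(): hands the job in; it is judged then, once.
The state is a dict: "clock": time; "joint_pos": joint angles; "joint_vel": joint speeds; "joint_torque": joint torques, N m; "position": TCP position; "ee_rot": TCP orientation; "contact_force": force on the tool from outside, world axes, zero at the start; "ft_torque": the same for the moment, N m; "gripper_width": opening from 0.0 (shut) to 1.0 (fully open); "gripper_force": force on a finger pad.
Only numpy, scipy, OpenCV 4.12 (cv2) and the standard library are available. Lean on these libraries where they do the work, as an engineer would, in place of code of your own. Each camera call takes 0.05 s, during which the arm holds its last target. There are 200 camera calls.

## Working session

There is one attempt and no reset: what is moved stays moved. The work goes in short steps, Python scripts to look and compute and a tool call to move; the robot and the scene stay as the last step left them, time stands still between calls to the robot, and variables do not carry over. Pictures are saved under pics/ and viewed, at most 10 in all, crops included, and the job is handed in when it is done.

Besides the shell and the picture viewer there is one more tool, called in YAML: its name, and indented under it one key for each argument. servo_tool: Moves the arm, as the interface text tells. Its arguments: {"type":"object","properties":{"delta_pos":{"type":"array"},"rotation":{"type":"array"},"fingers":{"type":"array"}},"required":["delta_pos","rotation","fingers"]}

```bash
mkdir -p pics
cat > h.py <<'E'
import numpy as np, cv2
from station import robot
def snap(n,f):
    im=robot.read_camera(n); cv2.imwrite('pics/'+f,im[:,:,::-1]); return im
def ray(n,u,v,cal=None):
    c=cal or robot.get_calibration(n); K=np.array(c["camera_matrix"]); R=np.array(c["R"]); t=np.array(c["t"])
    d=np.array([(u-K[0,2])/K[0,0],(v-K[1,2])/K[1,1]]); p=d.copy()
    for _ in range(30): p=d/(1+c["k1"]*(p@p))
    w=R.T@np.array([p[0],p[1],1]); return -R.T@t, w
def at(n,u,v,z,cal=None):
    o,w=ray(n,u,v,cal); return (o+w*(z-o[2])/w[2]).round(4)
E
python3 - <<'E'
from h import *
a=snap("top","top.png"); b=snap("scene","scene.png")
cv2.imwrite('pics/both.png',cv2.resize(np.hstack([a,b])[:,:,::-1],(800,300)))
for n in("top","scene"):
    c=robot.get_calibration(n); print(n,-np.array(c["R"]).T@np.array(c["t"]),c["k1"],c["camera_matrix"])
print(robot.get_state())
E
```

```text
top [ 0.49454538 -0.00966348  1.41470858] -0.1030754250396427 [[438.58565973   0.         254.22471024]
 [  0.         438.58565973 194.22116152]
 [  0.           0.           1.        ]]
scene [ 1.33282193 -0.4763831   0.69237935] -0.08639063682608991 [[403.86817032   0.         255.616876  ]
 [  0.         403.86817032 188.20602945]
 [  0.           0.           1.        ]]
{'clock': 0.1, 'joint_pos': array([-1.11901157e+00,  3.14156778e-01, -4.79510806e-02,  1.21020598e+00,
       -1.99969160e-05,  1.57081325e+00]), 'joint_vel': array([ 3.38191140e-05, -1.74185160e-03,  4.82666731e-03,  1.17083658e-04,
       -2.13392084e-03, -1.85453183e-03]), 'joint_torque': array([ 3.68956808e-04, -5.40768242e+01,  3.40539265e+01,  1.12151427e-02,
       -4.61758793e-05, -7.21975908e-06]), 'position': array([ 0.26171524, -0.53934711,  0.23053218]), 'ee_rot': array([-7.37236268e-04,  9.74596237e-01,  2.23967853e-01, -1.79693401e-04]), 'contact_force': array([-0.30637305,  0.54877828,  0.31009657]), 'ft_torque': array([ 0.01960384, -0.01200662,  0.00653762]), 'gripper_force': 0.0, 'gripper_width': 0.9973709860372699}
```

View pics/top.png

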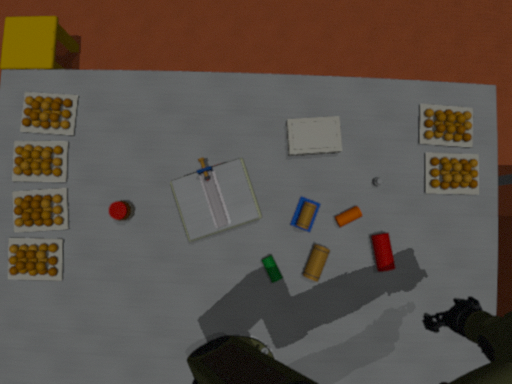

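View pics/scene.png

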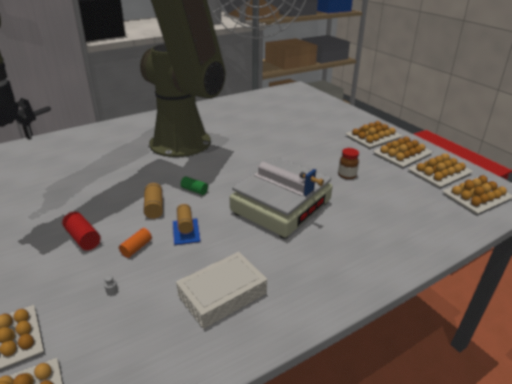

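The top view shows the brass weight on the blue rest at about (306,214), with the larger brass look-alike at (316,262). The scale is around (216,200), with its stop at the upper end near (205,170). Next I'll enlarge that area to measure it.

Run:
```python
import cv2,numpy as np
a=cv2.imread('pics/top.png')
cv2.imwrite('pics/crop1.png',cv2.resize(a[148:248,165:330],None,fx=4.8,fy=4.8,interpolation=cv2.INTER_CUBIC))
```

```text
(no output)
```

View pics/crop1.png

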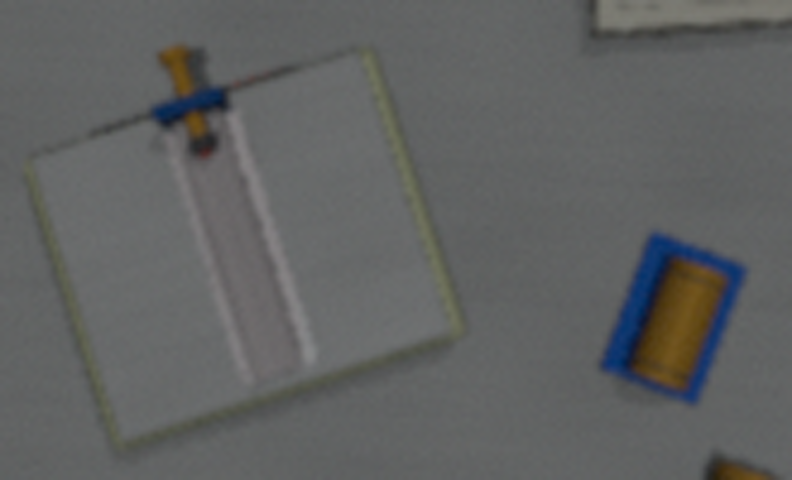

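In the enlarged crop, the weight's corners are at about (670,258), (728,270), (632,378) and (690,390). The V's open end is centred near (280,372), the bracket near (191,105) and the screw tip near (203,148).

Run:
```python
from h import *
f=lambda u,v,z: at("top",165+(u+.5)/4.8-.5,148+(v+.5)/4.8-.5,z)
p=[f(u,v,.05) for u,v in((670,258),(728,270),(690,390),(632,378))]
c=sum(p)/4; ax=(p[0]+p[1]-p[2]-p[3])/2
print("weight",c,np.linalg.norm(ax),np.arctan2(ax[1],ax[0]))
r=[f(u,v,.008) for u,v in((655,233),(745,270),(695,402),(603,370))]
c=sum(r)/4; ax=(r[0]+r[1]-r[2]-r[3])/2; print("rest",c,np.linalg.norm(ax),np.arctan2(ax[1],ax[0]))
o=f(280,372,.121); b=f(193,110,.156); s=f(203,148,.145)
fl=[f(u,v,.121) for u,v in((248,382),(312,362),(235,110),(172,135))]
d=b-o; print("V open",o,"bracket",b,np.linalg.norm(d[:2]),np.arctan2(d[1],d[0]),"screw",s,fl)
k=[f(u,v,.088) for u,v in((30,160),(365,48),(462,334),(118,448))]
c=sum(k)/4; ax=(k[0]+k[1]-k[2]-k[3])/2; print("scale",c,np.linalg.norm(ax),np.arctan2(ax[1],ax[0]),k)
c=robot.get_calibration("wrist"); print("wristcam",-np.array(c["R"]).T@np.array(c["t"]),np.array(c["R"]).round(3))
for n,u,v,z in(("jar",120,210,.09),("trays",315,135,.05),("smallw",376,182,.046),("green",272,268,.03),("bigbrass",316,262,.05),("orange",348,216,.03)): print(n,at("top",u,v,z))
```

```text
weight [ 0.50865 -0.19245  0.05   ] 0.08189603164989127 -0.2846732727993426
rest [ 0.512525 -0.1943    0.008   ] 0.09648182471325883 -0.34026999074902997
V open [0.4714 0.0622 0.121 ] bracket [0.6274 0.1176 0.156 ] 0.16554503918873556 0.3412360512245519 screw [0.6056 0.1118 0.145 ] [array([0.4647, 0.0816, 0.121 ]), array([0.4781, 0.0428, 0.121 ]), array([0.6318, 0.0952, 0.121 ]), array([0.6152, 0.1335, 0.121 ])]
scale [0.5488   0.089525 0.088   ] 0.19071982723356265 0.3447169112042884 [array([0.5998, 0.2266, 0.088 ]), array([0.6773, 0.0169, 0.088 ]), array([ 0.498 , -0.0497,  0.088 ]), array([0.4201, 0.1643, 0.088 ])]
wristcam [ 0.32337652 -0.50970651  0.37375222] [[ 0.437 -0.9   -0.002]
 [-0.867 -0.421  0.267]
 [-0.241 -0.115 -0.964]]
jar [0.5068 0.3783 0.09  ]
trays [ 0.7619 -0.2147  0.05  ]
smallw [ 0.6194 -0.413   0.046 ]
green [ 0.3394 -0.0911  0.03  ]
bigbrass [ 0.3636 -0.2264  0.05  ]
orange [ 0.5096 -0.3286  0.03  ]
```

servo_tool:
  delta_pos:
    - [0.3,-0.17,0]
    - [0.6,-0.34,0]
    - [0.95,-0.52,0]
  rotation:
    - [0,0,0]
    - [0,0,0]
    - [0,0,0]
  fingers: [1,1,1]

```text
clock: 0.4
position: [0.3246, -0.4507, 0.2307]
ee_rot: [-0.0, 0.975, 0.223, -0.0]
contact_force: [0.3, 0.8, -0.6]
gripper_width: 1.003
gripper_force: 0.0
```

servo_tool:
  delta_pos:
    - [0.3,-0.17,0]
    - [0.6,-0.34,0]
    - [0.95,-0.52,0]
  rotation:
    - [0,0,0]
    - [0,0,0]
    - [0,0,0]
  fingers: [1,1,1]

```text
clock: 0.7
position: [0.3877, -0.3621, 0.231]
ee_rot: [-0.0, 0.975, 0.224, -0.0]
contact_force: [0.2, 0.1, -0.5]
gripper_width: 1.0
gripper_force: 0.0
```

servo_tool:
  delta_pos:
    - [0.3,-0.17,0]
    - [0.6,-0.34,0]
    - [0.95,-0.52,0]
  rotation:
    - [0,0,0]
    - [0,0,0]
    - [0,0,0]
  fingers: [1,1,1]

```text
clock: 1.0
position: [0.4504, -0.2738, 0.231]
ee_rot: [-0.0, 0.975, 0.224, -0.0]
contact_force: [0.5, -0.3, 0.6]
gripper_width: 0.997
gripper_force: 0.0
```

servo_tool:
  delta_pos:
    - [0.2,-0.1,0]
    - [0.4,-0.2,0]
    - [0.6,-0.35,0]
    - [0.8,-0.47,0]
    - [0.8,-0.47,0]
    - [0.8,-0.47,0]
    - [0.8,-0.47,0]
  rotation:
    - [0,0,0.02]
    - [0,0,0.04]
    - [0,0,0.06]
    - [0,0,0.08]
    - [0,0,0.1]
    - [0,0,0.12]
    - [0,0,0.12]
  fingers: [1,1,1,1,1,1,1]

```text
clock: 1.7
position: [0.5015, -0.1974, 0.2309]
ee_rot: [-0.0, 0.989, -0.15, -0.0]
contact_force: [-0.1, -0.5, 0.5]
gripper_width: 1.002
gripper_force: 0.0
```

Run:
```python
from h import *
s=robot.get_state(); q=s["ee_rot"]; print(s["clock"],s["position"],"yaw",2*np.arctan2(q[2],q[1]),q,s["joint_pos"])
c=robot.get_calibration("wrist"); a=snap("wrist","w1.png"); np.save("w1cal.npy",c,allow_pickle=True)
print(-np.array(c["R"]).T@np.array(c["t"]))
```

```text
1.7 [ 0.50152004 -0.19742006  0.2308563 ] yaw -0.30195044790808606 [-1.01077515e-04  9.88624761e-01 -1.50402318e-01 -4.62329186e-04] [-3.75009469e-01  1.99803123e-01 -1.96187308e-01  1.17575236e+00
 -8.32358677e-06  3.06853364e+00]
[ 0.56694327 -0.21736673  0.37404404]
```

View pics/w1.png

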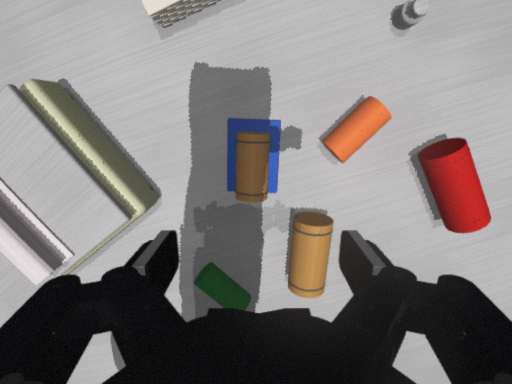

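The wrist view shows the brass weight on the blue rest, spanning about (236–270, 133–200). It's nearly vertical in the picture, so it is close to aligned with the tool's x axis.

Run:
```python
import cv2
a=cv2.imread('pics/w1.png')
cv2.imwrite('pics/crop2.png',cv2.resize(a[110:210,215:295],None,fx=6,fy=6,interpolation=cv2.INTER_CUBIC)*1)
```

```text
(no output)
```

View pics/crop2.png

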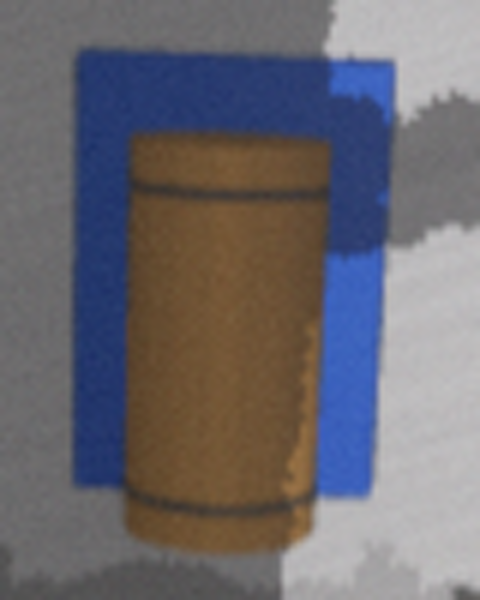

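Run:
```python
from h import *
cal=np.load("w1cal.npy",allow_pickle=True).item()
f=lambda u,v,z: at("wrist",215+(u+.5)/6-.5,110+(v+.5)/6-.5,z,cal)
p=[f(u,v,.045) for u,v in((131,137),(330,140),(314,536),(125,530))]
A=(p[0]+p[1])/2;B=(p[2]+p[3])/2; print(p,"center",(A+B)/2,np.linalg.norm(A-B),"yaw",np.arctan2(*(A-B)[[1,0]]))
A=f(230,133,.064);B=f(220,552,.064); print("top line",A,B,(A+B)/2,np.linalg.norm(A-B),np.arctan2(*(A-B)[[1,0]]))
r=[f(u,v,.008) for u,v in((78,50),(395,62),(372,496),(73,487))];print("rest",r,np.arctan2(*(r[0]-r[3])[[1,0]]),np.arctan2(*(r[1]-r[2])[[1,0]]))
```

```text
[array([ 0.5529, -0.1851,  0.045 ]), array([ 0.5406, -0.2226,  0.045 ]), array([ 0.4628, -0.1957,  0.045 ]), array([ 0.4759, -0.158 ,  0.045 ])] center [ 0.50805 -0.19035  0.045  ] 0.081974142264497 yaw -0.33563855032760903
top line [ 0.5489 -0.2049  0.064 ] [ 0.4712 -0.1781  0.064 ] [ 0.51005 -0.1915   0.064  ] 0.0821920312439108 -0.33213879170089117
rest [array([ 0.5726, -0.1764,  0.008 ]), array([ 0.5496, -0.2415,  0.008 ]), array([ 0.4564, -0.2091,  0.008 ]), array([ 0.4792, -0.1431,  0.008 ])] -0.3424812364511903 -0.3345703648695426
```

servo_tool:
  delta_pos:
    - [0.05,-0.08,0.3]
    - [0.05,-0.08,0.65]
    - [0.05,-0.08,1.0]
    - [0.05,-0.08,1.0]
  rotation:
    - [0,0,0.003]
    - [0,0,0.003]
    - [0,0,0.003]
    - [0,0,0.003]
  fingers: [1,1,1,1]

```text
clock: 2.15
position: [0.505, -0.1904, 0.1268]
ee_rot: [-0.001, 0.987, -0.159, -0.004]
contact_force: [-1.1, 1.0, -0.1]
gripper_width: 1.005
gripper_force: 0.0
```

servo_tool:
  delta_pos:
    - [0,0,0.25]
    - [0,0,0.5]
    - [0,0,0.75]
    - [0,0,0.9]
    - [0,0,0.9]
  rotation:
    - [0,0,0]
    - [0,0,0]
    - [0,0,0]
    - [0,0,0]
    - [0,0,0]
  fingers: [1,1,1,1,1]

```text
clock: 2.65
position: [0.508, -0.1916, 0.0408]
ee_rot: [-0.0, 0.987, -0.159, -0.001]
contact_force: [-1.0, 0.5, -0.1]
gripper_width: 1.001
gripper_force: 0.0
```

```bash
cat > st.py <<'E'
from h import *
s=robot.get_state(); q=s["ee_rot"]; print(s["clock"],s["position"].round(4),"yaw",(2*np.arctan2(q[2],q[1])).round(4),"F",s["contact_force"].round(2),"j6",s["joint_pos"][5].round(3),"grip",s["gripper_width"],s["gripper_force"])
E
python3 st.py
```

```text
2.65 [ 0.508  -0.1916  0.0408] yaw -0.3198 F [-0.99  0.51 -0.06] j6 3.101 grip 1.0005360220847699 0.0
```

servo_tool:
  delta_pos:
    - [0,0,0.07]
    - [0,0,0.14]
    - [0,0,0.14]
    - [0,0,0.14]
  rotation:
    - [0,0,0]
    - [0,0,0]
    - [0,0,0]
    - [0,0,0]
  fingers: [1,1,0.6,0.6]

```text
clock: 3.05
position: [0.5091, -0.1917, 0.0277]
ee_rot: [0.0, 0.987, -0.16, 0.0]
contact_force: [-0.4, -0.5, -0.3]
gripper_width: 0.689
gripper_force: 0.0
```

servo_tool:
  delta_pos:
    - [0,0,0]
    - [0,0,0]
    - [0,0,0]
    - [0,0,0]
    - [0,0,0]
    - [0,0,0]
  rotation:
    - [0,0,0]
    - [0,0,0]
    - [0,0,0]
    - [0,0,0]
    - [0,0,0]
    - [0,0,0]
  fingers: [0.4,0.3,0.3,0.3,0.3,0.3]

```text
clock: 3.65
position: [0.5094, -0.1915, 0.0281]
ee_rot: [-0.0, 0.987, -0.16, 0.001]
contact_force: [-0.8, 1.9, 6.5]
gripper_width: 0.449
gripper_force: 59.9
```

```bash
python3 st.py
```

```text
3.65 [ 0.5094 -0.1915  0.0281] yaw -0.3209 F [-0.84  1.95  6.47] j6 3.102 grip 0.44855891898018035 59.89860534667969
```

The grip is probably a few mm above the axis, because the pads stand back at this opening. I'll regrip 6 mm lower.

servo_tool:
  delta_pos:
    - [0,0,0]
    - [0,0,0]
    - [0,0,0.03]
    - [0,0,0.06]
    - [0,0,0.06]
    - [0,0,0.06]
  rotation:
    - [0,0,0]
    - [0,0,0]
    - [0,0,0]
    - [0,0,0]
    - [0,0,0]
    - [0,0,0]
  fingers: [0.65,0.65,0.65,0.65,0.6,0.6]

```text
clock: 4.25
position: [0.5086, -0.1916, 0.021]
ee_rot: [-0.0, 0.987, -0.16, -0.0]
contact_force: [-0.5, -0.2, -0.5]
gripper_width: 0.6
gripper_force: 0.0
```

```bash
python3 st.py
```

```text
4.25 [ 0.5086 -0.1916  0.021 ] yaw -0.3211 F [-0.53 -0.24 -0.5 ] j6 3.102 grip 0.5998679393965715 0.0
```

servo_tool:
  delta_pos:
    - [0,0,0]
    - [0,0,0]
    - [0,0,0]
    - [0,0,0]
    - [0,0,0]
  rotation:
    - [0,0,0]
    - [0,0,0]
    - [0,0,0]
    - [0,0,0]
    - [0,0,0]
  fingers: [0.3,0.3,0.3,0.3,0.3]

```text
clock: 4.75
position: [0.509, -0.1914, 0.0215]
ee_rot: [-0.0, 0.987, -0.16, 0.0]
contact_force: [-0.7, 2.9, 4.0]
gripper_width: 0.452
gripper_force: 60.2
```

```bash
python3 st.py
```

```text
4.75 [ 0.509  -0.1914  0.0215] yaw -0.3209 F [-0.74  2.94  4.02] j6 3.102 grip 0.45197439244048826 60.2469938993454
```

servo_tool:
  delta_pos:
    - [0,0,-0.05]
    - [0,0,-0.15]
    - [0,0,-0.35]
    - [0,0,-0.6]
    - [0,0,-0.8]
    - [0,0,-1.0]
    - [0,0,-1.0]
  rotation:
    - [0,0,0]
    - [0,0,0]
    - [0,0,0]
    - [0,0,0]
    - [0,0,0]
    - [0,0,0]
    - [0,0,0]
  fingers: [0.3,0.3,0.3,0.3,0.3,0.3,0.3]

```text
clock: 5.45
position: [0.5105, -0.1926, 0.124]
ee_rot: [0.001, 0.987, -0.16, 0.002]
contact_force: [0.9, -0.5, -6.9]
gripper_width: 0.449
gripper_force: 61.6
```

servo_tool:
  delta_pos:
    - [0,0,-0.15]
    - [0,0,-0.3]
    - [0,0,-0.45]
    - [0,0,-0.6]
    - [0,0,-0.75]
    - [0,0,-0.8]
    - [0,0,-0.8]
    - [0,0,-0.8]
  rotation:
    - [0,0,-0.01]
    - [0,0,-0.025]
    - [0,0,-0.045]
    - [0,0,-0.065]
    - [0,0,-0.085]
    - [0,0,-0.1]
    - [0,0,-0.1055]
    - [0,0,-0.1055]
  fingers: [0.3,0.3,0.3,0.3,0.3,0.3,0.3,0.3]

```text
clock: 6.25
position: [0.5081, -0.1916, 0.2001]
ee_rot: [-0.0, 0.985, 0.17, -0.001]
contact_force: [-0.8, 0.4, -7.8]
gripper_width: 0.454
gripper_force: 61.8
```

```bash
python3 st.py
```

```text
6.25 [ 0.5081 -0.1916  0.2001] yaw 0.3418 F [-0.81  0.38 -7.85] j6 2.439 grip 0.45421711804656234 61.84490919113159
```

servo_tool:
  delta_pos:
    - [0.05,-0.2,0]
    - [0.12,-0.5,0]
    - [0.21,-0.84,0]
  rotation:
    - [0,0,0]
    - [0,0,0]
    - [0,0,0]
  fingers: [0.3,0.3,0.3]

```text
clock: 6.55
position: [0.4995, -0.1052, 0.1999]
ee_rot: [-0.0, 0.986, 0.169, -0.001]
contact_force: [0.5, 0.4, -6.9]
gripper_width: 0.454
gripper_force: 62.1
```

servo_tool:
  delta_pos:
    - [0.08,-0.3,0]
    - [0.15,-0.6,0]
    - [0.21,-0.84,0]
  rotation:
    - [0,0,0]
    - [0,0,0]
    - [0,0,0]
  fingers: [0.3,0.3,0.3]

```text
clock: 6.85
position: [0.4909, -0.0178, 0.2001]
ee_rot: [-0.0, 0.985, 0.17, -0.001]
contact_force: [-0.6, -0.6, -7.9]
gripper_width: 0.45
gripper_force: 62.2
```

servo_tool:
  delta_pos:
    - [0.08,-0.3,0]
    - [0.14,-0.55,0]
    - [0.19,-0.75,0]
    - [0.21,-0.83,0]
    - [0.21,-0.83,0]
    - [0.21,-0.83,0]
  rotation:
    - [0,0,0]
    - [0,0,0]
    - [0,0,0]
    - [0,0,0]
    - [0,0,0]
    - [0,0,0]
  fingers: [0.3,0.3,0.3,0.3,0.3,0.3]

```text
clock: 7.45
position: [0.4838, 0.0652, 0.2008]
ee_rot: [0.0, 0.985, 0.17, -0.0]
contact_force: [0.3, -0.4, -6.3]
gripper_width: 0.455
gripper_force: 62.2
```

```bash
python3 st.py
python3 - <<'E'
from h import *
c=robot.get_calibration("wrist"); a=snap("wrist","w2.png"); np.save("w2cal.npy",c,allow_pickle=True)
cv2.imwrite("pics/w2b.png",cv2.resize(a[:,:,::-1],(800,600),interpolation=cv2.INTER_CUBIC))
E
```

```text
7.45 [0.4838 0.0652 0.2008] yaw 0.3414 F [ 0.26 -0.38 -6.3 ] j6 2.935 grip 0.45542301382339667 62.23355770111084
```

View pics/w2b.png

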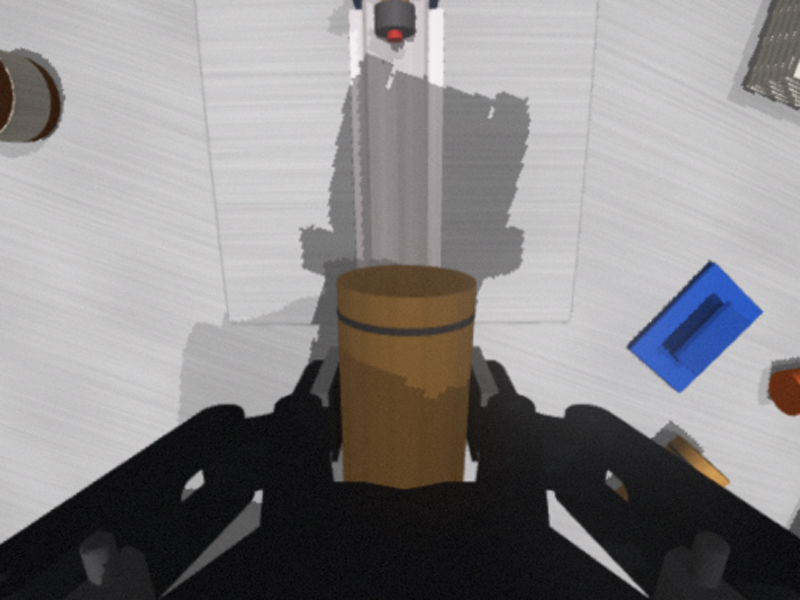

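The wrist view (1.56×) shows the weight gripped straight. The V flanks' outer edges run from about (350,60)/(443,60) to (357,240)/(441,240). The screw is at about (395,15) with the red pin at (395,36).

Run:
```python
from h import *
cal=np.load("w2cal.npy",allow_pickle=True).item()
f=lambda u,v,z: at("wrist",(u+.5)/1.5625-.5,(v+.5)/1.5625-.5,z,cal)
a=(f(350,60,.121)+f(443,60,.121))/2; b=(f(357,240,.121)+f(441,240,.121))/2
d=np.arctan2(*(a-b)[[1,0]]); print("V",a,b,d,np.linalg.norm(f(350,60,.121)-f(443,60,.121)),np.linalg.norm(f(357,240,.121)-f(441,240,.121)))
print("pin tip",f(395,40,.136),"screw face",f(395,32,.136),f(395,30,.145))
w=(f(338,290,.224)+f(475,290,.224))/2; print("weight front",w,f(406,266,.243),f(406,296,.204))
c=np.array([.551,.0905]);u=np.array([np.cos(.342),np.sin(.342)]);n=np.array([-u[1],u[0]])
for p in(a,b,w,f(395,32,.136),np.array([.4838,.0652])): print((p[:2]-c)@u,(p[:2]-c)@n)
# scale sides
print([f(*p,.09) for p in((228,320),(571,320),(200,60),(594,60))])
```

```text
V [0.5984 0.11   0.121 ] [0.5169 0.08   0.121 ] 0.3527060545960167 0.04453133728061624 0.04415427499121689
pin tip [0.6025 0.1118 0.136 ] screw face [0.6056 0.1129 0.136 ] [0.6039 0.1121 0.145 ]
weight front [0.5184  0.07695 0.224  ] [0.5287 0.0808 0.243 ] [0.5113 0.0745 0.204 ]
0.05119461991587015 0.0024740435868414144
-0.03564653129317799 0.0015442819575747276
-0.03525628698014268 -0.0018321376514406924
0.05895021632748484 0.0027914145057189484
-0.07179307609301165 -0.0012977769850955855
[array([0.4283, 0.1645, 0.09  ]), array([ 0.5013, -0.041 ,  0.09  ]), array([0.5705, 0.2157, 0.09  ]), array([0.6431, 0.0109, 0.09  ])]
```

servo_tool:
  delta_pos:
    - [0.2,-0.01,0]
    - [0.4,-0.02,0]
    - [0.55,-0.033,0]
    - [0.64,-0.033,0]
    - [0.64,-0.033,0]
  rotation:
    - [0,0,0]
    - [0,0,0]
    - [0,0,0]
    - [0,0,-0.0005]
    - [0,0,-0.0005]
  fingers: [0.3,0.3,0.3,0.3,0.3]

```text
clock: 8.0
position: [0.5442, 0.0899, 0.201]
ee_rot: [0.0, 0.985, 0.171, -0.0]
contact_force: [-0.3, 0.4, -6.9]
gripper_width: 0.454
gripper_force: 62.2
```

servo_tool:
  delta_pos:
    - [0,0,0.15]
    - [0,0,0.35]
    - [0,0,0.55]
    - [0,0,0.7]
    - [0,0,0.78]
    - [0,0,0.8]
    - [0,0,0.8]
  rotation:
    - [0,0,0]
    - [0,0,0]
    - [0,0,0]
    - [0,0,0]
    - [0,0,0]
    - [0,0,0]
    - [0,0,0]
  fingers: [0.3,0.3,0.3,0.3,0.3,0.3,0.3]

```text
clock: 8.7
position: [0.5432, 0.0902, 0.1216]
ee_rot: [0.0, 0.985, 0.171, -0.0]
contact_force: [-0.1, -0.9, -6.7]
gripper_width: 0.449
gripper_force: 62.2
```

```bash
python3 st.py;python3 - <<'E'
from h import *
c=robot.get_calibration("wrist"); a=snap("wrist","w3.png"); np.save("w3cal.npy",c,allow_pickle=True)
cv2.imwrite("pics/w3b.png",cv2.resize(a[60:280,140:380,::-1],None,fx=2.7,fy=2.7,interpolation=cv2.INTER_CUBIC))
E
```

```text
8.7 [0.5432 0.0902 0.1216] yaw 0.3446 F [-0.1  -0.92 -6.74] j6 2.962 grip 0.44882958817481156 62.24299192428589
```

View pics/w3b.png

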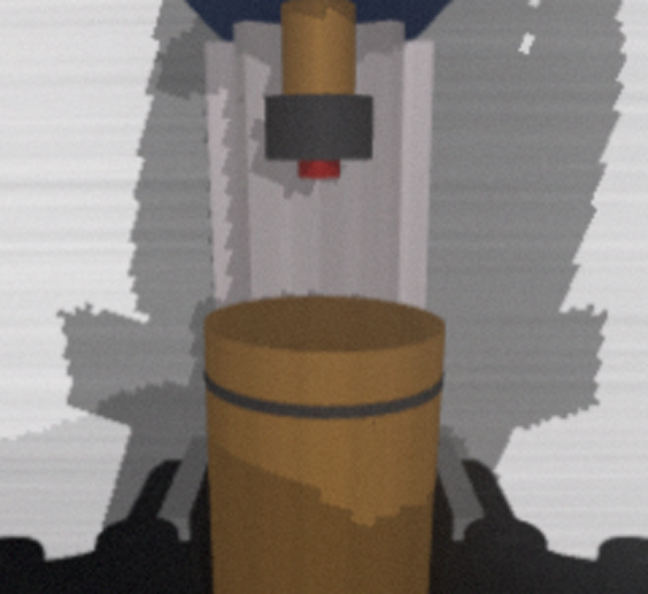

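The weight is now just above the V. In the crop, the screw is centred at x≈319.5 with its face at y≈158, and the weight's front is centred at x≈324.5.

Run:
```python
from h import *
cal=np.load("w3cal.npy",allow_pickle=True).item()
f=lambda u,v,z: at("wrist",140+(u+.5)/2.7-.5,60+(v+.5)/2.7-.5,z,cal)
c=np.array([.551,.0905]);u=np.array([np.cos(.345),np.sin(.345)]);n=np.array([-u[1],u[0]])
for nm,p in(("screw face c",f(319.5,158,.138)),("pin",f(319.5,178,.136)),("screwL",f(266,125,.136)),("screwR",f(373,125,.136)),("wL",f(205,325,.144)),("wR",f(444,325,.144)),("wtop",f(324,296,.164)),("flankL",f(236,60,.121)),("flankR",f(402,60,.121)),("outL",f(207,60,.11)),("outR",f(433,60,.11)),("outL",f(216,290,.11)),("outR",f(427,290,.11)),("TCP",np.array([.5432,.0902]))):
    print(nm,((p[:2]-c)@u*1000).round(1),((p[:2]-c)@n*1000).round(1))
```

```text
screw face c 58.6 2.6
pin 55.3 2.7
screwL 64.0 11.7
screwR 64.0 -6.3
wL 31.3 22.0
wR 31.3 -18.4
wtop 40.3 2.0
flankL 76.0 18.2
flankR 76.0 -12.6
outL 77.2 25.1
outR 77.2 -19.9
outL 30.6 24.9
outR 30.7 -20.3
TCP -7.4 2.4
```

servo_tool:
  delta_pos:
    - [0,-0.007,0.01]
    - [0,-0.007,0.02]
    - [0,-0.007,0.03]
    - [0,-0.007,0.04]
    - [0,-0.007,0.05]
    - [0,-0.007,0.05]
  rotation:
    - [0,0,0]
    - [0,0,0]
    - [0,0,0]
    - [0,0,0]
    - [0,0,0]
    - [0,0,0]
  fingers: [0.3,0.3,0.3,0.3,0.3,0.3]

```text
clock: 9.35
position: [0.5429, 0.0911, 0.1161]
ee_rot: [0.0, 0.985, 0.172, -0.0]
contact_force: [0.2, 0.5, -6.6]
gripper_width: 0.454
gripper_force: 62.2
```

servo_tool:
  delta_pos:
    - [0,0,0.005]
    - [0,0,0.01]
    - [0,0,0.01]
  rotation:
    - [0,0,0]
    - [0,0,0]
    - [0,0,0]
  fingers: [0.3,0.3,0.3]

```text
clock: 9.65
position: [0.543, 0.0911, 0.1152]
ee_rot: [-0.0, 0.985, 0.172, -0.0]
contact_force: [0.4, -0.1, -6.8]
gripper_width: 0.453
gripper_force: 62.2
```

```bash
python3 st.py
```

```text
9.65 [0.543  0.0911 0.1152] yaw 0.3449 F [ 0.45 -0.1  -6.77] j6 2.963 grip 0.45300920196197714 62.243674993515015
```

Not touching yet, so I'll keep lowering in 0.5 mm steps.

servo_tool:
  delta_pos:
    - [0,0,0.005]
    - [0,0,0.01]
    - [0,0,0.01]
  rotation:
    - [0,0,0]
    - [0,0,0]
    - [0,0,0]
  fingers: [0.3,0.3,0.3]

```text
clock: 9.95
position: [0.5432, 0.091, 0.1144]
ee_rot: [0.0, 0.985, 0.172, 0.0]
contact_force: [0.6, -0.3, -6.2]
gripper_width: 0.453
gripper_force: 62.2
```

servo_tool:
  delta_pos:
    - [0,0,0.003]
    - [0,0,0.005]
    - [0,0,0.005]
  rotation:
    - [0,0,0]
    - [0,0,0]
    - [0,0,0]
  fingers: [0.3,0.3,0.3]

```text
clock: 10.25
position: [0.5434, 0.091, 0.1141]
ee_rot: [0.0, 0.985, 0.172, 0.0]
contact_force: [-0.3, -2.5, -5.0]
gripper_width: 0.452
gripper_force: 62.3
```

```bash
python3 st.py
```

```text
10.25 [0.5434 0.091  0.1141] yaw 0.3449 F [-0.31 -2.46 -4.99] j6 2.963 grip 0.451563748498218 62.26848363876343
```

servo_tool:
  delta_pos:
    - [0,0.004,0]
    - [0,0.004,0.003]
    - [0,0.004,0.005]
    - [0,0.004,0.005]
  rotation:
    - [0,0,0]
    - [0,0,0]
    - [0,0,0]
    - [0,0,0]
  fingers: [0.3,0.3,0.3,0.3]

```text
clock: 10.65
position: [0.5435, 0.0908, 0.1139]
ee_rot: [0.0, 0.985, 0.172, 0.0]
contact_force: [-1.1, -1.9, 2.4]
gripper_width: 0.455
gripper_force: 62.8
```

```bash
python3 st.py
```

```text
10.65 [0.5435 0.0908 0.1139] yaw 0.3451 F [-1.15 -1.9   2.41] j6 2.962 grip 0.45460571827156626 62.77588963508606
```

servo_tool:
  delta_pos:
    - [0,0,0]
    - [0,0,0]
    - [0,0,0]
    - [0,0,0]
    - [0,0,0]
  rotation:
    - [0,0,0]
    - [0,0,0]
    - [0,0,0]
    - [0,0,0]
    - [0,0,0]
  fingers: [0.47,0.5,0.6,0.7,0.7]

```text
clock: 11.15
position: [0.5432, 0.0909, 0.1133]
ee_rot: [-0.0, 0.985, 0.172, 0.0]
contact_force: [0.0, 1.1, 0.1]
gripper_width: 0.704
gripper_force: 0.0
```

servo_tool:
  delta_pos:
    - [0,0,-0.1]
    - [0,0,-0.3]
    - [0,0,-0.6]
    - [0,0,-0.7]
    - [0,0,-0.7]
  rotation:
    - [0,0,0]
    - [0,0,0]
    - [0,0,0]
    - [0,0,0]
    - [0,0,0]
  fingers: [0.7,0.7,0.7,0.7,0.7]

```text
clock: 11.65
position: [0.5447, 0.0911, 0.1855]
ee_rot: [-0.0, 0.985, 0.172, 0.002]
contact_force: [1.1, -0.1, 0.7]
gripper_width: 0.7
gripper_force: 0.0
```

servo_tool:
  delta_pos:
    - [-0.2,0,0]
    - [-0.5,0,0]
    - [-0.7,0,0]
    - [-0.7,0,0]
    - [-0.7,0,0]
    - [-0.7,0,0]
  rotation:
    - [0,0,0]
    - [0,0,0]
    - [0,0,0]
    - [0,0,0]
    - [0,0,0]
    - [0,0,0]
  fingers: [0.3,0,0,0,0,0]

```text
clock: 12.25
position: [0.4781, 0.0674, 0.183]
ee_rot: [-0.0, 0.985, 0.172, 0.0]
contact_force: [-0.1, -0.7, 0.0]
gripper_width: -0.002
gripper_force: 0.0
```

```bash
python3 st.py;python3 - <<'E'
from h import *
c=robot.get_calibration("wrist"); a=snap("wrist","w4.png"); np.save("w4cal.npy",c,allow_pickle=True)
cv2.imwrite("pics/w4b.png",cv2.resize(a[0:290,110:400,::-1],None,fx=2.05,fy=2.05,interpolation=cv2.INTER_CUBIC))
E
```

```text
12.25 [0.4781 0.0674 0.183 ] yaw 0.3451 F [-0.15 -0.69  0.  ] j6 2.936 grip -0.0023213972212628403 0.0
```

View pics/w4b.png

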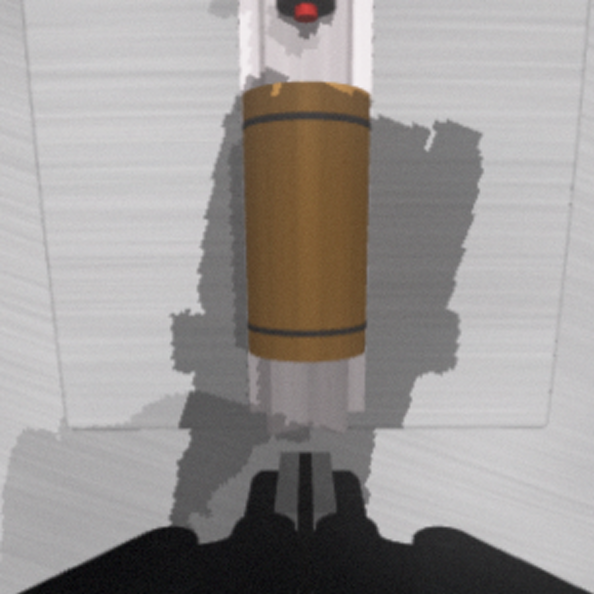

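The weight lies well in the V and the closed fingers are centred behind it. I'll lower them with a 4° tilt, tip forward, so they push at axis height.

servo_tool:
  delta_pos:
    - [0,0,0.1]
    - [0,0,0.25]
    - [0,0,0.4]
    - [0,0,0.48]
    - [0,0,0.48]
    - [0,0,0.48]
  rotation:
    - [0,0.005,0]
    - [0,0.011,0]
    - [0,0.011,0]
    - [0,0.011,0]
    - [0,0.011,0]
    - [0,0.011,0]
  fingers: [0,0,0,0,0,0]

```text
clock: 12.9
position: [0.4779, 0.0673, 0.1355]
ee_rot: [-0.006, 0.985, 0.172, 0.034]
contact_force: [-0.5, 0.0, 0.4]
gripper_width: -0.0
gripper_force: 0.0
```

```bash
python3 st.py
```

```text
12.9 [0.4779 0.0673 0.1355] yaw 0.3451 F [-0.48  0.05  0.39] j6 2.927 grip -0.00036302702089387087 0.0
```

servo_tool:
  delta_pos:
    - [0.03,0,0.002]
    - [0.06,0,0.004]
    - [0.1,0,0.007]
    - [0.12,0,0.008]
    - [0.14,0,0.01]
    - [0.14,0,0.01]
  rotation:
    - [0,0,0]
    - [0,0,0]
    - [0,0,0]
    - [0,0,0]
    - [0,0,0]
    - [0,0,0]
  fingers: [0,0,0,0,0,0]

```text
clock: 13.5
position: [0.4907, 0.0719, 0.1353]
ee_rot: [-0.006, 0.985, 0.172, 0.034]
contact_force: [0.7, -0.1, 0.2]
gripper_width: -0.003
gripper_force: 0.0
```

```bash
cat > pf.py <<'E'
from h import *
import sys
s=robot.get_state(); u=np.array([np.cos(.345),np.sin(.345)]); n=np.array([-u[1],u[0]]); d=s["position"][:2]-np.array([.551,.0905])
print(s["clock"],"along %.1f lat %.1f z %.1f mm"%(d@u*1e3,d@n*1e3,s["position"][2]*1e3),"push %.2f lat %.2f z %.2f"%(-s["contact_force"][:2]@u,s["contact_force"][:2]@n,s["contact_force"][2]))
E
python3 pf.py
```

```text
13.5 along -63.0 lat 2.9 z 135.3 mm push -0.60 lat -0.34 z 0.20
```

servo_tool:
  delta_pos:
    - [0.012,0,0.001]
    - [0.024,0,0.002]
    - [0.036,0,0.003]
    - [0.048,0,0.003]
    - [0.06,0,0.004]
    - [0.072,0,0.005]
    - [0.084,0,0.006]
  rotation:
    - [0,0,0]
    - [0,0,0]
    - [0,0,0]
    - [0,0,0]
    - [0,0,0]
    - [0,0,0]
    - [0,0,0]
  fingers: [0,0,0,0,0,0,0]

```text
clock: 14.2
position: [0.4981, 0.0746, 0.1351]
ee_rot: [-0.006, 0.985, 0.171, 0.034]
contact_force: [-1.4, -0.8, 0.9]
gripper_width: 0.006
gripper_force: 1.2
```

```bash
python3 pf.py
```

```text
14.2 along -55.2 lat 2.9 z 135.1 mm push 1.58 lat -0.26 z 0.92
```

servo_tool:
  delta_pos:
    - [0.01,0,0.001]
    - [0.02,0,0.001]
    - [0.03,0,0.002]
    - [0.04,0,0.003]
    - [0.05,0,0.003]
    - [0.06,0,0.004]
    - [0.07,0,0.005]
  rotation:
    - [0,0,0]
    - [0,0,0]
    - [0,0,0]
    - [0,0,0]
    - [0,0,0]
    - [0,0,0]
    - [0,0,0]
  fingers: [0,0,0,0,0,0,0]

```text
clock: 14.9
position: [0.5051, 0.0771, 0.1352]
ee_rot: [-0.006, 0.985, 0.172, 0.034]
contact_force: [-2.0, -0.4, -0.2]
gripper_width: 0.004
gripper_force: 1.0
```

```bash
python3 pf.py
```

```text
14.9 along -47.8 lat 2.9 z 135.2 mm push 2.02 lat 0.31 z -0.16
```

servo_tool:
  delta_pos:
    - [0.01,0,0.001]
    - [0.02,0,0.001]
    - [0.03,0,0.002]
    - [0.04,0,0.003]
    - [0.05,0,0.003]
    - [0.06,0,0.004]
    - [0.07,0,0.005]
  rotation:
    - [0,0,0]
    - [0,0,0]
    - [0,0,0]
    - [0,0,0]
    - [0,0,0]
    - [0,0,0]
    - [0,0,0]
  fingers: [0,0,0,0,0,0,0]

```text
clock: 15.6
position: [0.5117, 0.0795, 0.1352]
ee_rot: [-0.006, 0.985, 0.172, 0.034]
contact_force: [-2.0, -0.8, -0.7]
gripper_width: -0.001
gripper_force: 1.0
```

```bash
python3 pf.py
python3 - <<'E'
from h import *
c=robot.get_calibration("wrist"); a=snap("wrist","w5.png"); np.save("w5cal.npy",c,allow_pickle=True)
cv2.imwrite("pics/w5b.png",cv2.resize(a[0:290,110:400,::-1],None,fx=2.05,fy=2.05,interpolation=cv2.INTER_CUBIC))
E
```

```text
15.6 along -40.7 lat 2.9 z 135.2 mm push 2.11 lat -0.08 z -0.66
```

View pics/w5b.png

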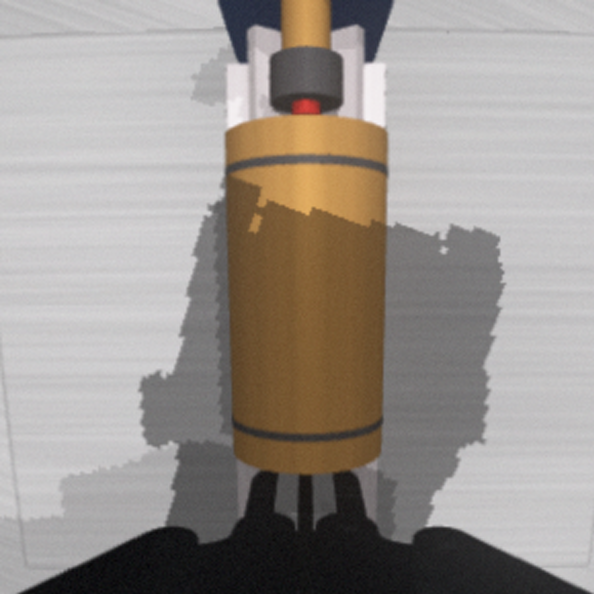

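The weight is straight in the V, with its front top edge at y≈116 in the crop. The screw is just ahead, with the pin at about (306,106).

Run:
```python
from h import *
cal=np.load("w5cal.npy",allow_pickle=True).item()
f=lambda u,v,z: at("wrist",110+(u+.5)/2.05-.5,(v+.5)/2.05-.5,z,cal)
c=np.array([.551,.0905]);u=np.array([np.cos(.345),np.sin(.345)])
for nm,p in(("front",f(306,116,.156)),("rear",f(306,474,.156)),("screw top edge",f(306,98,.145)),("screw ctr",f(330,108,.136))): print(nm,((p[:2]-c)@u*1000).round(1))
```

```text
front 50.6
rear -29.6
screw top edge 57.5
screw ctr 57.7
```

servo_tool:
  delta_pos:
    - [0.005,0,0]
    - [0.01,0,0.001]
    - [0.015,0,0.001]
    - [0.02,0,0.001]
    - [0.025,0,0.002]
    - [0.03,0,0.002]
  rotation:
    - [0,0,0]
    - [0,0,0]
    - [0,0,0]
    - [0,0,0]
    - [0,0,0]
    - [0,0,0]
  fingers: [0,0,0,0,0,0]

```text
clock: 16.25
position: [0.5145, 0.0805, 0.1352]
ee_rot: [-0.006, 0.985, 0.172, 0.034]
contact_force: [-2.1, 0.1, 0.1]
gripper_width: -0.0
gripper_force: 1.1
```

```bash
python3 pf.py
```

```text
16.25 along -37.8 lat 2.9 z 135.2 mm push 1.98 lat 0.81 z 0.13
```

servo_tool:
  delta_pos:
    - [0.003,0,0]
    - [0.006,0,0]
    - [0.009,0,0.001]
    - [0.012,0,0.001]
    - [0.015,0,0.001]
  rotation:
    - [0,0,0]
    - [0,0,0]
    - [0,0,0]
    - [0,0,0]
    - [0,0,0]
  fingers: [0,0,0,0,0]

```text
clock: 16.75
position: [0.5159, 0.081, 0.1352]
ee_rot: [-0.006, 0.985, 0.172, 0.034]
contact_force: [-2.2, -0.9, 0.1]
gripper_width: -0.002
gripper_force: 1.1
```

```bash
python3 pf.py
```

```text
16.75 along -36.3 lat 2.9 z 135.2 mm push 2.36 lat -0.13 z 0.13
```

Friction is about 2 N. I'll go on at 2–3 mm/s in short calls.

servo_tool:
  delta_pos:
    - [0.002,0,0]
    - [0.004,0,0]
    - [0.006,0,0]
    - [0.008,0,0.001]
    - [0.01,0,0.001]
  rotation:
    - [0,0,0]
    - [0,0,0]
    - [0,0,0]
    - [0,0,0]
    - [0,0,0]
  fingers: [0,0,0,0,0]

```text
clock: 17.25
position: [0.5168, 0.0813, 0.1352]
ee_rot: [-0.006, 0.985, 0.172, 0.034]
contact_force: [-2.9, -0.5, 0.1]
gripper_width: -0.001
gripper_force: 1.3
```

```bash
python3 pf.py
```

```text
17.25 along -35.3 lat 2.9 z 135.2 mm push 2.87 lat 0.55 z 0.09
```

servo_tool:
  delta_pos:
    - [0.002,0,0]
    - [0.004,0,0]
    - [0.006,0,0]
  rotation:
    - [0,0,0]
    - [0,0,0]
    - [0,0,0]
  fingers: [0,0,0]

```text
clock: 17.55
position: [0.5173, 0.0815, 0.1352]
ee_rot: [-0.006, 0.985, 0.172, 0.034]
contact_force: [-2.7, 0.5, 1.3]
gripper_width: 0.001
gripper_force: 1.4
```

```bash
python3 pf.py
```

```text
17.55 along -34.7 lat 2.9 z 135.2 mm push 2.39 lat 1.41 z 1.35
```

servo_tool:
  delta_pos:
    - [0.002,0,0]
    - [0.004,0,0]
    - [0.006,0,0]
    - [0.006,0,0]
  rotation:
    - [0,0,0]
    - [0,0,0]
    - [0,0,0]
    - [0,0,0]
  fingers: [0,0,0,0]

```text
clock: 17.95
position: [0.5179, 0.0817, 0.1352]
ee_rot: [-0.006, 0.985, 0.172, 0.034]
contact_force: [-2.8, -0.1, 1.5]
gripper_width: -0.002
gripper_force: 1.4
```

```bash
python3 pf.py
```

```text
17.95 along -34.1 lat 2.9 z 135.2 mm push 2.66 lat 0.86 z 1.48
```

servo_tool:
  delta_pos:
    - [0.002,0,0]
    - [0.004,0,0]
    - [0.006,0,0]
    - [0.006,0,0]
  rotation:
    - [0,0,0]
    - [0,0,0]
    - [0,0,0]
    - [0,0,0]
  fingers: [0,0,0,0]

```text
clock: 18.35
position: [0.5185, 0.0819, 0.1353]
ee_rot: [-0.006, 0.985, 0.172, 0.034]
contact_force: [-2.9, -0.9, 0.2]
gripper_width: 0.001
gripper_force: 1.4
```

```bash
python3 pf.py
```

```text
18.35 along -33.5 lat 2.9 z 135.3 mm push 3.03 lat 0.17 z 0.19
```

servo_tool:
  delta_pos:
    - [0.002,0,0]
    - [0.004,0,0]
    - [0.005,0,0]
    - [0.005,0,0]
  rotation:
    - [0,0,0]
    - [0,0,0]
    - [0,0,0]
    - [0,0,0]
  fingers: [0,0,0,0]

```text
clock: 18.75
position: [0.5189, 0.0821, 0.1353]
ee_rot: [-0.006, 0.985, 0.172, 0.034]
contact_force: [-1.9, -0.1, -1.6]
gripper_width: 0.002
gripper_force: 1.4
```

```bash
python3 pf.py
```

```text
18.75 along -33.1 lat 2.9 z 135.3 mm push 1.80 lat 0.49 z -1.57
```

servo_tool:
  delta_pos:
    - [0.002,0,0]
    - [0.004,0,0]
    - [0.004,0,0]
  rotation:
    - [0,0,0]
    - [0,0,0]
    - [0,0,0]
  fingers: [0,0,0]

```text
clock: 19.05
position: [0.5191, 0.0821, 0.1353]
ee_rot: [-0.006, 0.985, 0.172, 0.034]
contact_force: [-3.8, -0.0, -0.3]
gripper_width: -0.003
gripper_force: 2.0
```

```bash
python3 pf.py
```

```text
19.05 along -32.9 lat 2.9 z 135.3 mm push 3.60 lat 1.28 z -0.33
```

servo_tool:
  delta_pos:
    - [0.001,0,0]
    - [0.002,0,0]
    - [0.002,0,0]
  rotation:
    - [0,0,0]
    - [0,0,0]
    - [0,0,0]
  fingers: [0,0,0]

```text
clock: 19.35
position: [0.5191, 0.0822, 0.1353]
ee_rot: [-0.006, 0.985, 0.171, 0.034]
contact_force: [-5.5, -1.8, -0.7]
gripper_width: 0.0
gripper_force: 2.6
```

```bash
python3 pf.py
```

```text
19.35 along -32.8 lat 2.9 z 135.3 mm push 5.75 lat 0.12 z -0.73
```

servo_tool:
  delta_pos:
    - [0.001,0,0]
    - [0.002,0,0]
    - [0.003,0,0]
    - [0.004,0,0]
    - [0.004,0,0]
  rotation:
    - [0,0,0]
    - [0,0,0]
    - [0,0,0]
    - [0,0,0]
    - [0,0,0]
  fingers: [0,0,0,0,0]

```text
clock: 19.85
position: [0.5191, 0.0822, 0.1352]
ee_rot: [-0.006, 0.985, 0.172, 0.033]
contact_force: [-7.0, -1.2, 0.4]
gripper_width: -0.0
gripper_force: 3.1
```

```bash
python3 pf.py
```

```text
19.85 along -32.8 lat 2.9 z 135.2 mm push 6.99 lat 1.27 z 0.35
```

servo_tool:
  delta_pos:
    - [0.002,0,0]
    - [0.004,0,0]
    - [0.006,0,0]
    - [0.008,0,0]
    - [0.008,0,0]
  rotation:
    - [0,0,0]
    - [0,0,0]
    - [0,0,0]
    - [0,0,0]
    - [0,0,0]
  fingers: [0,0,0,0,0]

```text
clock: 20.35
position: [0.5192, 0.0822, 0.1352]
ee_rot: [-0.006, 0.985, 0.171, 0.033]
contact_force: [-8.3, -1.8, 2.5]
gripper_width: 0.002
gripper_force: 4.3
```

```bash
python3 pf.py
```

```text
20.35 along -32.8 lat 3.0 z 135.2 mm push 8.46 lat 1.10 z 2.46
```

servo_tool:
  delta_pos:
    - [0.002,0,0]
    - [0.004,0,0]
    - [0.006,0,0]
    - [0.008,0,0]
    - [0.008,0,0]
  rotation:
    - [0,0,0]
    - [0,0,0]
    - [0,0,0]
    - [0,0,0]
    - [0,0,0]
  fingers: [0,0,0,0,0]

```text
clock: 20.85
position: [0.5192, 0.0822, 0.1352]
ee_rot: [-0.006, 0.985, 0.171, 0.032]
contact_force: [-10.9, -3.3, 5.0]
gripper_width: 0.001
gripper_force: 5.6
```

```bash
python3 pf.py
```

```text
20.85 along -32.7 lat 3.0 z 135.2 mm push 11.33 lat 0.58 z 4.96
```

servo_tool:
  delta_pos:
    - [0.002,0,-0.001]
    - [0.004,0,-0.002]
    - [0.004,0,-0.002]
    - [0.004,0,-0.002]
    - [0.004,0,-0.002]
    - [0.004,0,-0.002]
    - [0.004,0,-0.002]
  rotation:
    - [0,0,0]
    - [0,0,0]
    - [0,0,0]
    - [0,0,0]
    - [0,0,0]
    - [0,0,0]
    - [0,0,0]
  fingers: [0,0,0,0,0,0,0]

```text
clock: 21.55
position: [0.5193, 0.0822, 0.1352]
ee_rot: [-0.005, 0.985, 0.171, 0.032]
contact_force: [-10.5, -3.7, 3.1]
gripper_width: 0.001
gripper_force: 5.8
```

```bash
python3 pf.py
```

```text
21.55 along -32.7 lat 2.9 z 135.2 mm push 11.11 lat 0.09 z 3.10
```

servo_tool:
  delta_pos:
    - [0,0,0]
    - [0,0,0]
    - [0,0,0]
    - [0,0,0]
    - [0,0,0]
    - [0,0,0]
  rotation:
    - [0,0,0]
    - [0,0,0]
    - [0,0,0]
    - [0,0,0]
    - [0,0,0]
    - [0,0,0]
  fingers: [0,0,0,0,0,0]

```text
clock: 22.15
position: [0.5193, 0.0823, 0.1352]
ee_rot: [-0.005, 0.985, 0.171, 0.032]
contact_force: [-11.7, -3.2, 5.1]
gripper_width: 0.002
gripper_force: 5.7
```

```bash
python3 pf.py
```

```text
22.15 along -32.6 lat 3.0 z 135.2 mm push 12.12 lat 0.94 z 5.05
```

The push held at about 12 N for more than a second. Now I'll ease off and retreat.

servo_tool:
  delta_pos:
    - [-0.006,0,0]
    - [-0.012,0,0]
    - [-0.018,0,-0.001]
    - [-0.024,0,-0.001]
    - [-0.03,0,-0.002]
    - [-0.05,0,-0.003]
    - [-0.08,0,-0.005]
  rotation:
    - [0,0,0]
    - [0,0,0]
    - [0,0,0]
    - [0,0,0]
    - [0,0,0]
    - [0,0,0]
    - [0,0,0]
  fingers: [0,0,0,0,0,0,0]

```text
clock: 22.85
position: [0.5158, 0.0807, 0.1366]
ee_rot: [-0.006, 0.985, 0.172, 0.036]
contact_force: [-0.1, -0.7, 0.0]
gripper_width: 0.002
gripper_force: 0.0
```

servo_tool:
  delta_pos:
    - [-0.15,0,-0.01]
    - [-0.3,0,-0.1]
    - [-0.35,0,-0.3]
    - [-0.35,0,-0.6]
    - [-0.35,0,-0.6]
    - [-0.35,0,-0.6]
  rotation:
    - [0,0,0]
    - [0,0,0]
    - [0,0,0]
    - [0,0,0]
    - [0,0,0]
    - [0,0,0]
  fingers: [0,0,0,0,0,0]

```text
clock: 23.45
position: [0.4789, 0.0674, 0.1943]
ee_rot: [-0.006, 0.985, 0.172, 0.036]
contact_force: [1.1, 0.4, -0.6]
gripper_width: -0.003
gripper_force: 0.0
```

```bash
python3 pf.py
python3 - <<'E'
from h import *
a=snap("wrist","w6.png")
cv2.imwrite("pics/w6b.png",cv2.resize(a[0:290,110:400,::-1],None,fx=2.05,fy=2.05,interpolation=cv2.INTER_CUBIC))
E
```

```text
23.45 along -75.7 lat 2.6 z 194.3 mm push -1.15 lat 0.02 z -0.59
```

View pics/w6b.png

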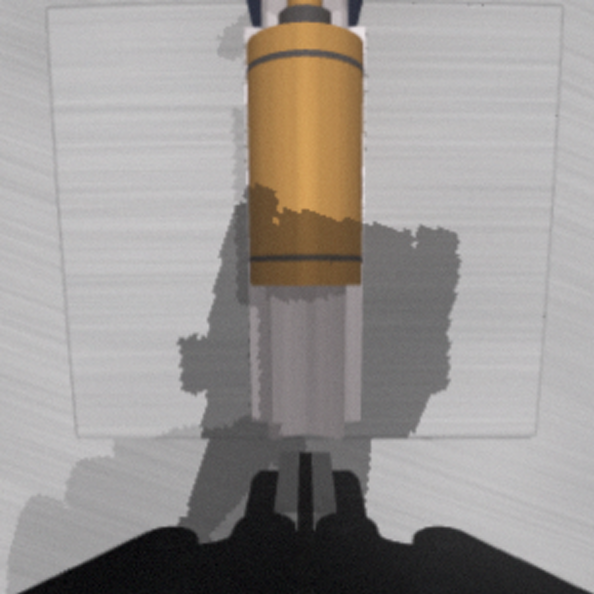

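The weight lies straight in the V with its front end at the screw (306,25), and the fingers are clear of it. I'm handing the job in.

```bash
python3 -c "
from station import robot
print(robot.finish_job())"
```

```text
the job is handed in; nothing more can be done
None
```

I handed the job in: the brass check weight lies released in the V-cradle, home against the stop, after a steady push of about 11–12 N at the wrist for about 1.3 s; no verdict was returned.

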